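# Pop a candle out of its nest and trap it on the chute

### The arm

A 6-joint arm with a two-finger parallel gripper is mounted at the origin on the work surface. World frame = base frame: x ahead of the robot, y to its left, z up, the work surface at z = 0. Lengths are in m, angles in rad, forces in N, time in s.
With the tool pointing down it reaches from about 0.35 to 0.975 m from the base axis. Payload 4.9 kg.
Tool frame: the origin (TCP) lies on the centre line of the jaws, within the pads' length; the fingertips stand 14 mm ahead of it and the grasp point (between the pads) lies 5 mm behind it; z points along the fingers, y is the direction in which the jaws open and shut (so a half turn about z gives the same grasp; the last joint's range is limited). The gripper opens to 85 mm and grips with 20 to 120 N. Pads are 22 mm wide; open, the fingers measure 114 mm over their backs; the gripper's body (76 mm by 85 mm) begins 54 mm behind the grasp point. The pads swing forward as they close: fully open they stand 13 mm farther back than shut.
Start: joints at [1.161, 0.053, 1.613, -0, 1.476, -0.119], TCP at [0.179, 0.599, 0.245] pointing down, gripper open.
Joint ranges: [-3.01, 3.01], [-1.01, 2.22], [0.06, 2.58], [-1.02, 4.17], [0.09, 2.62], [-3.14, 3.14]. Speed limits (rad/s): [2.57, 2.57, 3.14, 3.14, 3.14, 3.14].

### API

Orientations are given as a rotation vector (axis times angle).
In Python, from station import * gives the robot as it stands. The module is installed in compiled form; this text tells all that it offers. Calls block until the motion is done:
- move_ptp(position, orientation): joint-space move of the TCP to a pose.
- movel(position, orientation=None, rate=0.15, force_limit=None): straight line of the TCP; orientation=None keeps the orientation; rate is the mean speed in m/s. With force_limit (N) it stops when the force on the tool has changed by that much, and returns True; else False.
- move_joints(angles): joint-space move.
- ungrasp() and grasp(strength=None): open the fingers fully, or close them until they stop; strength is the grip in N (None keeps the last).
- dwell(seconds).
- ik(position, orientation): joint angles nearest the present ones, or None.
- observe(): the state.
- grab_frame(name): name is "side" or "top" or "wrist"; returns the picture (480x640x3 uint8, blue, green, red); there is no depth.
- get_calibration(name): a dict with "K" (3x3 intrinsics, pixels), "origin" and "attitude" of the camera in the world; the wrist camera has in their place "hand_eye" (4x4, takes a point from camera to tool coordinates, whose origin is the TCP and whose axes are the flange's). Camera axes: x right, y down, z forward; pixel columns grow to the right and rows downward; lengths in m; the calibration is good to about 2 mm. A picture is of the moment at which its call begins: read the wrist's pose just before it. get_calibration takes no time and is no camera call.
A pose or a line that the arm cannot do raises Unreachable and nothing moves.
- close_job(): hands the job in, once; it reports no verdict.
The state is a dict: "time_s": time; "joints": joint angles; "qvel": joint speeds; "joint_torque": joint torques, N m; "ee_pos": TCP position; "tool_rot": TCP orientation; "wrist_force": force on the tool from outside, world axes, zero at the start; "wrist_torque": the same for the moment, N m; "gripper_width": finger opening in m.
Only numpy, scipy, OpenCV 4.12 (cv2) and the standard library are available. Lean on these libraries where they do the work, as an engineer would, in place of code of your own. Each camera call takes 0.05 s, during which the arm holds its last target.

### The job

Press down the orange ejector key with one fingertip so that the small green candle pops up out of its nest, and stop it with the other finger while it is still on the sloping chute, before it slides off the open lower end. Do not grip or lift the candle, and leave the two tall candle jars and the amber bottle where they stand. Finish while still holding: one finger keeps the key down, and the candle, out of its nest, rests quietly against the other finger.

Things in the scene. Friction and masses are not known exactly. Their poses are not given: they have to be found in the camera images.
- candle: Loose small candle: green glass cup 50 mm across, 36 mm high, filled with white wax, about 0.12 kg. Origin: centre of its underside; z is its own axis, tilted 26 degrees with the chute. It starts in the nest. Once raised to the chute's level it slides down the slippery chute by itself and is off the end in under a second unless something stands in its way.
- nest (a point): Frame of the tilted bed. Origin: on the chute's plane above the middle of the nest. x points straight down the slope (26 degrees below level), y is level, to the left when looking down the slope, z is square to the chute, upwards. The nest is a pocket 9 mm below the chute's plane from x = -28 to +28 mm; in its floor is a 40 mm steel lifter plate.
- fixture: The fixture, bolted down; place and heading vary. Dark base plate 240 x 150 x 10 mm. White chute from nest x = 28 mm to its open lower end at 150 mm; aluminium rails along both sides, inner faces at nest y = +-27.5 mm, 6 mm thick, 13 mm higher than the chute. Origin: on the table, 70 mm level ahead of the nest's middle; x along the chute's heading, z up.
- trap (a point): Point on the chute's surface, on its centre line, 110 mm down the slope from the nest's middle; axes as those of nest. The orange key's centre lies level beside it, 66 mm away in nest -y. An upright fingertip standing in the 55 mm wide chute near here, clear of its floor, stops the candle out of its nest. The floor falls 5 mm for each 10 mm; the candle leans down the slope and meets an upright finger with its rim.
- key_top (a point): Centre of the flat level top of the orange ejector key; moves with it. The top is 44 mm long (along the chute's heading) and 34 mm across. Key up, its top is 23 mm higher than the trap point; fully down, 11 mm higher, so one finger can press the key while the other, at the same height, stands in the chute below the candle's rim.
- ejector (a joint): How far the orange key is pressed, m: 0 up, 0.012 fully down at a hard stop. It moves straight down and springs back when let go: 2 N to start, 6 N at the bottom, and about 1 N more for the candle's weight. The lifter plate rises as much as the key goes down; the candle comes free when the key is 0.009 to 0.0105 down.
- jar_a: Bystander: loose tall candle jar, green glass with white wax, 72 mm across and 85 mm high. Origin: centre of its underside.
- jar_b: Bystander: loose tall candle jar, the same as jar_a.
- fragrance: Bystander: loose amber bottle with a black cap, 48 mm across and 110 mm high. Origin: centre of its underside.
Things that resemble listed ones, but are neither listed nor needed, are in the scene too. What is shaped like the candle but black is not meant.

How it is judged:
On the way:
1. the ejector key is pressed by a finger while the candle still sits in its nest (value of joint ejector above 0.004 m and contact force between the fingers and ejector above 0.5 N and x of candle in the frame of nest between -0.02 and 0.02 m).
At the end, for the whole second after the job is handed in: Robot still holding: the ejector key is more than 8 mm down (of 12) with a finger pressing on it; the candle touches the fingers and is at rest (under 10 mm/s), standing on the chute within 0.25 rad of square to it, its middle 30 to 125 mm down the slope from the nest's middle and between the rails (value of joint ejector above 0.008 m and contact force between the fingers and ejector above 0.5 N and contact force between the fingers and candle above 0.02 N and x of candle in the frame of nest between 0.03 and 0.125 m and y of candle in the frame of nest between -0.02 and 0.02 m and z of candle in the frame of nest between -0.004 and 0.01 m and angle between the z axis of candle and the z axis of nest, either way round below 0.25 rad and linear speed of candle below 0.01 m/s); the arm keeps its last pose, push and grip.
It fails at once if the candle is lifted off the bed (z of candle in the frame of nest above 0.018 m).
It fails at once if the candle slides past the chute's end or over a rail (x of candle in the frame of nest above 0.13 m or y of candle in the frame of nest above 0.025 m or y of candle in the frame of nest below -0.025 m).
It fails at once if the candle is tipped over (angle between the z axis of candle and the z axis of nest, either way round above 0.5 rad).
It fails at once if a jar or the bottle is pushed more than 20 mm or tipped (distance of any of jar_a, jar_b, fragrance from where it was at the start of the episode above 0.02 m or angle between any of jar_a, jar_b, fragrance's own z axis and vertical above 0.3 rad).
It also fails if it takes over 32 s, if anything falls off the work surface, if the arm or the gripper's body presses on something with over 40 N, if the wrist force passes 120 N, or if a joint passes its speed limit or range.

## Working session

There is one attempt and no reset: what is moved stays moved. The work goes in short steps, each a Python script; the robot and the scene stay as the last script left them, time stands still between calls to the robot, and variables do not carry over. Pictures are saved under pics/ and viewed, and the job is handed in when it is done.

```bash
mkdir -p pics
python3 - <<'E'
from station import *
import cv2,numpy as np
o=observe();print(o)
for n in("side","top","wrist"):
    cv2.imwrite(f"pics/{n}0.png",grab_frame(n)); print(n,get_calibration(n))
E
```

```text
{'time_s': 0.0, 'joints': array([ 1.16103603e+00,  5.33671340e-02,  1.61430543e+00, -6.94840274e-06,
        1.47604981e+00, -1.18990639e-01]), 'qvel': array([ 1.03833993e-03, -9.28794902e-04,  1.16074865e-03,  6.80203645e-05,
        1.12570624e-03, -9.81009367e-04]), 'joint_torque': array([-3.49111478e-04, -3.93687344e+01, -3.70175672e+01, -1.06114921e-04,
        7.14318754e-03, -2.58728761e-05]), 'ee_pos': array([0.17893106, 0.59820017, 0.24404982]), 'tool_rot': array([-0.45505169, -3.10790404,  0.00323139]), 'wrist_force': array([-0.27569137, -0.65495048, -0.71207559]), 'wrist_torque': array([-0.00466085,  0.01361113, -0.0228416 ]), 'gripper_width': 0.08562231561461454}
side {'K': array([[471.91709937,   0.        , 322.64513948],
       [  0.        , 471.91709937, 246.84670992],
       [  0.        ,   0.        ,   1.        ]]), 'origin': array([ 0.34926241, -0.47934519,  0.46287929]), 'attitude': array([-2.10791201,  0.45409528, -0.25900756])}
top {'K': array([[474.35759819,   0.        , 315.72129069],
       [  0.        , 474.35759819, 246.44274805],
       [  0.        ,   0.        ,   1.        ]]), 'origin': array([ 4.82150776e-01, -4.09368723e-04,  8.13084362e-01]), 'attitude': array([-2.12549138,  2.10906016, -0.11951352])}
wrist {'K': array([[401.82604105,   0.        , 322.77643688],
       [  0.        , 401.82604105, 242.27863127],
       [  0.        ,   0.        ,   1.        ]]), 'hand_eye': array([[ 1.04081062e-03, -9.46545923e-01, -3.22567408e-01,
         8.25992344e-02],
       [ 9.99999400e-01,  8.75226965e-04,  6.58366216e-04,
        -1.88750066e-04],
       [-3.40854164e-04, -3.22567899e-01,  9.46546266e-01,
        -1.28591225e-01],
       [ 0.00000000e+00,  0.00000000e+00,  0.00000000e+00,
         1.00000000e+00]])}
```

View pics/side0.png

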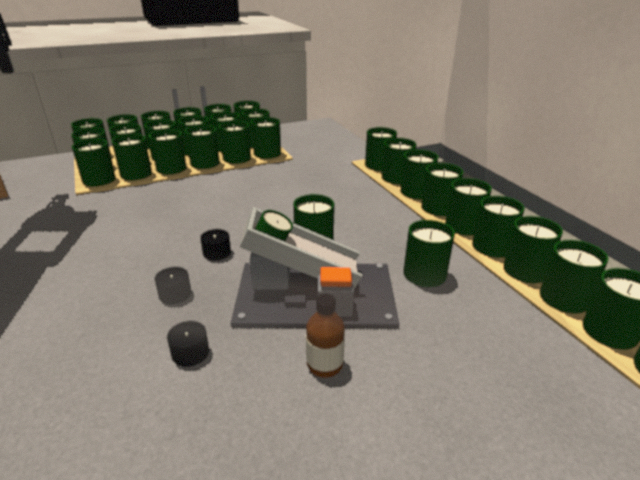

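View pics/top0.png

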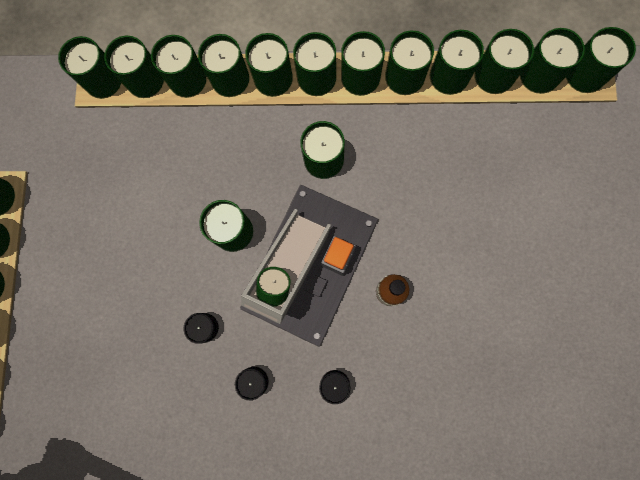

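View pics/wrist0.png

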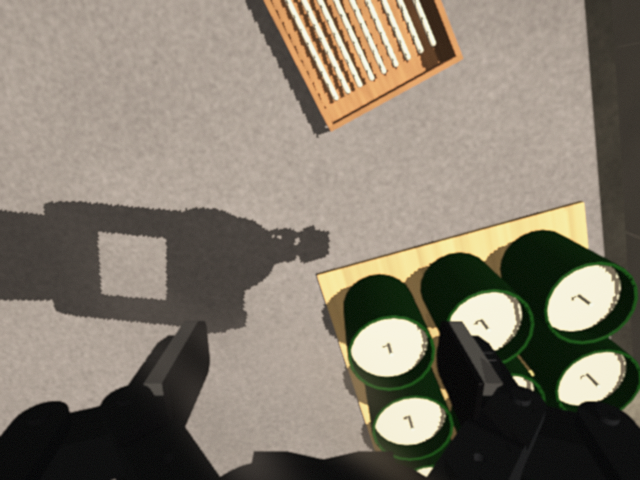

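Run:
```python
import cv2
a=cv2.imread("pics/top0.png")[170:360,190:420]; cv2.imwrite("pics/top0z.png",cv2.resize(a,None,fx=3.4,fy=3.1578,interpolation=cv2.INTER_CUBIC))
a=cv2.imread("pics/side0.png")[190:340,220:410]; cv2.imwrite("pics/side0z.png",cv2.resize(a,None,fx=4,fy=4,interpolation=cv2.INTER_CUBIC))
```

```text
(no output)
```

View pics/top0z.png

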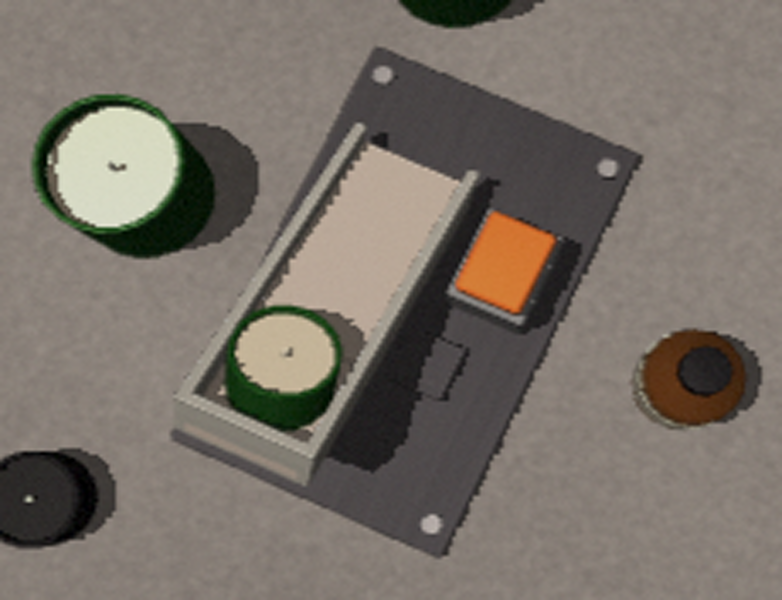

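View pics/side0z.png

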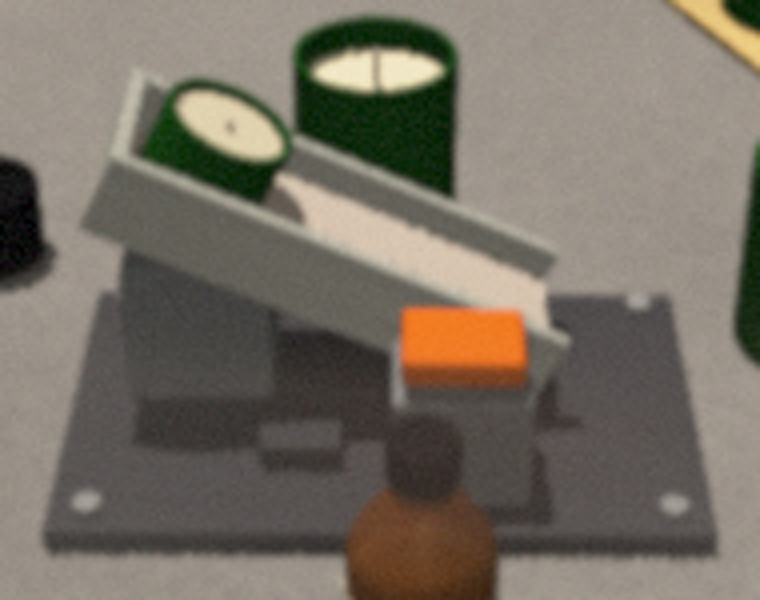

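```bash
cat > h.py <<'E'
import numpy as np,cv2
from scipy.spatial.transform import Rotation as R
from scipy.optimize import least_squares
from station import get_calibration
def proj(P,name):
    c=get_calibration(name); A=R.from_rotvec(c["attitude"]).as_matrix()
    q=(np.atleast_2d(P)-c["origin"])@A
    q=q@c["K"].T
    return q[:,:2]/q[:,2:]
T=np.deg2rad(26)
def nest2fix(p,h):  # h = trap height
    x,y,z=p
    nz=h+.110*np.sin(T)
    return np.array([-.07+x*np.cos(T)+z*np.sin(T),y,nz-x*np.sin(T)+z*np.cos(T)])
def world(P,s): 
    c,si=np.cos(s[2]),np.sin(s[2]); P=np.atleast_2d(P)
    return np.c_[s[0]+c*P[:,0]-si*P[:,1],s[1]+si*P[:,0]+c*P[:,1],P[:,2]]
E
cat > fit.py <<'E'
from h import *
tz=lambda a:np.array(a,float)/[3.4,3.15789]+[190,170]
sz=lambda a:np.array(a,float)/4+[220,190]
TP=tz([(376,48),(641,157),(443,553),(172,437),(490,210),(556,236),(519,314),(455,287),(372,147)])
SP=sz([(105,295),(667,297),(715,540),(47,538),(524,309),(527,346),(402,346),(403,311)])
def model(s):
    px,py,h=s[3:6]
    plate=[(px-.12,py+.075,.01),(px+.12,py+.075,.01),(px+.12,py-.075,.01),(px-.12,py-.075,.01)]
    kx=-.07+.11*np.cos(T);k=h+.023
    key=[(kx+.022,-.049,k),(kx+.022,-.083,k),(kx-.022,-.083,k),(kx-.022,-.049,k)]
    t=[plate[i] for i in(1,2,3)]+[plate[0]]+key+[nest2fix((.15,.0275,0),h)]
    sd=[plate[i] for i in(0,1,2,3)]+key
    return world(t,s),world(sd,s)
def res(s):
    a,b=model(s); return np.r_[(proj(a,"top")-TP).ravel(),(proj(b,"side")-SP).ravel()]
r=least_squares(res,[.5,0,-.5,0,-.03,.06],loss="soft_l1")
print(r.x); print(np.round(res(r.x).reshape(-1,2),1))
s=r.x;np.save("fix.npy",s)
print("trap",world(nest2fix((.11,0,0),s[5]),s),"key",world((-.07+.11*np.cos(T),-.066,s[5]+.023),s))
import cv2
for n in("top","side"):
    im=cv2.imread(f"pics/{n}0.png"); im=cv2.resize(im,None,fx=3,fy=3)
    pts=[nest2fix(p,s[5]) for p in[(.15,.0275,0),(.15,-.0275,0),(.15,.0275,.013),(.15,-.0275,.013),(.028,.0275,0),(.028,-.0275,0),(-.028,.0275,.013),(0,0,.027),(.11,0,0)]]
    a=np.r_[model(s)[0],world(pts,s)]
    for p in proj(a,n): cv2.circle(im,tuple(int(v) for v in 3*p+1),3,(255,0,255),1)
    im=im[510:1080,570:1260] if n=="top" else im[560:1030,640:1240]
    cv2.imwrite(f"pics/fit_{n}.png",im)
E
python3 fit.py
```

```text
[ 5.92114223e-01  6.98178712e-02 -4.26678662e-01  2.54987862e-04
 -2.60439183e-02  5.00853407e-02]
[[ 0.4 -1.3]
 [ 1.  -1.1]
 [ 0.4  2.2]
 [-0.2  0.4]
 [ 0.9 -0.9]
 [ 1.1 -0.3]
 [ 0.3  0.2]
 [-0.5 -0.3]
 [-2.  -2.6]
 [-2.1 -1. ]
 [ 0.5 -0.6]
 [ 1.  -0.5]
 [-2.2 -0.8]
 [-0.5 -0.8]
 [ 0.1  4.3]
 [-0.8  4.1]
 [-1.  -1.5]]
trap [[0.61839347 0.05787113 0.05008534]] key [[ 0.59107941 -0.00221166  0.07308534]]
```

View pics/fit_top.png

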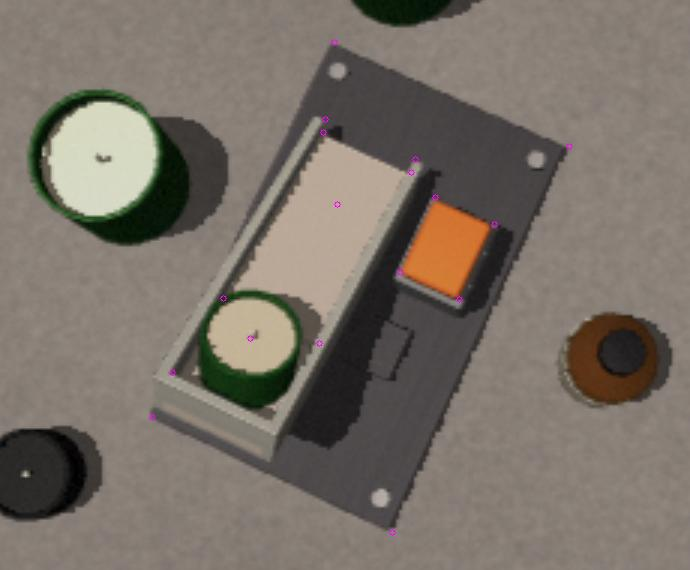

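View pics/fit_side.png

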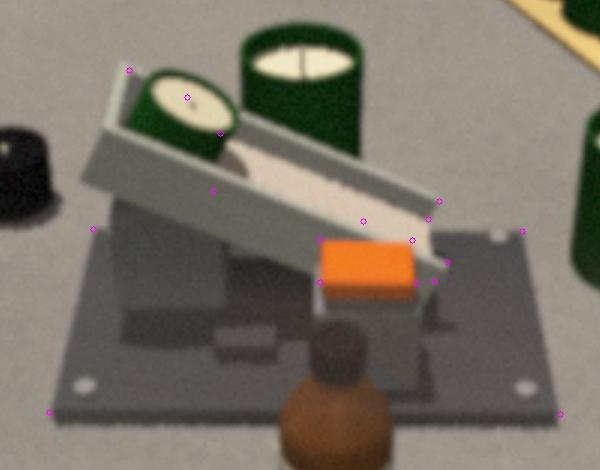

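```bash
sed -i 's/(527,346),(402,346)/(527,368),(402,368)/' fit.py; python3 fit.py
cat >> h.py <<'E'
s=np.load("fix.npy")
DX,CY=.004,.017-.0498   # tool centre rel. trap, fixture axes
kx=-.07+.11*np.cos(T)
def tool(z,dx=DX,cy=CY):
    p=world((kx+dx,cy,z),s)[0]; return p
def rot(flip=False):
    y=np.array([-np.sin(s[2]),np.cos(s[2]),0]); y=-y if flip else y
    z=np.array([0,0,-1.]); return R.from_matrix(np.c_[np.cross(y,z),y,z]).as_rotvec()
E
python3 - <<'E'
from h import *
from station import *
c=get_calibration("top");A=R.from_rotvec(c["attitude"]).as_matrix();K=np.linalg.inv(c["K"])
def at(px,z):
    d=A@K@np.r_[px,1]; return c["origin"]+d*(z-c["origin"][2])/d[2]
co,si=np.cos(s[2]),np.sin(s[2])
for n,px,z in(("jarL",(224,222),.083),("jarF",(323,144),.083),("bot",(397.5,287.5),.11)):
    p=at(px,z); d=p-[s[0],s[1],0]; print(n,p,"fix",co*d[0]+si*d[1],-si*d[0]+co*d[1])
for f in(0,1): print(tool(.16),rot(f),ik(tool(.16),rot(f)),ik(tool(.06),rot(f)))
E
```

```text
[ 5.92319037e-01  6.98386742e-02 -4.26461911e-01  7.77980149e-05
 -2.61433797e-02  4.76012255e-02]
[[ 0.4 -1.3]
 [ 1.  -1.2]
 [ 0.4  2.2]
 [-0.2  0.4]
 [ 0.9 -0.8]
 [ 1.  -0.2]
 [ 0.3  0.2]
 [-0.5 -0.2]
 [-1.9 -2.3]
 [-2.1 -0.9]
 [ 0.5 -0.6]
 [ 1.  -0.5]
 [-2.2 -0.8]
 [-0.4  0.5]
 [ 0.2  0.2]
 [-0.6 -0. ]
 [-0.8 -0.1]]
trap [[0.61860088 0.05789763 0.04760123]] key [[ 0.59129983 -0.00219108  0.07060123]]
jarL [0.63773255 0.18028511 0.083     ] fix -0.004340360040326299 0.11933970111868616
jarF [0.76665221 0.02420319 0.083     ] fix 0.17759624107377733 0.030565158829087564
bot [ 0.53405437 -0.0882954   0.11      ] fix 0.012366319465444212 -0.1680721021331
[0.60867483 0.02638076 0.16      ] [0.66482001 3.07044276 0.        ] [-7.87787526e-02  8.18193565e-02  1.72817256e+00 -4.44089210e-16
  1.33160074e+00 -1.22311317e+00] [-7.87787526e-02  1.96793902e-01  1.78359869e+00 -4.44089210e-16
  1.16120006e+00 -1.22311317e+00]
[0.60867483 0.02638076 0.16      ] [ 3.07044276 -0.66482001  0.        ] [-7.87787526e-02  8.18193565e-02  1.72817256e+00 -8.88178420e-16
  1.33160074e+00  1.91847949e+00] [-7.87787526e-02  1.96793902e-01  1.78359869e+00 -8.88178420e-16
  1.16120006e+00  1.91847949e+00]
```

Run:
```python
from h import *
from station import *
move_ptp(tool(.22),rot()); movel(tool(.13))
o=observe();print(o["time_s"],o["ee_pos"],tool(.13),o["wrist_force"],o["gripper_width"])
for n in("wrist","side","top"):
    im=grab_frame(n)
    if n=="side": im=cv2.resize(im[150:350,200:440],None,fx=3,fy=3,interpolation=cv2.INTER_CUBIC)
    if n=="top": im=cv2.resize(im[170:360,190:420],None,fx=3,fy=3,interpolation=cv2.INTER_CUBIC)
    cv2.imwrite(f"pics/{n}1.png",im)
```

```text
3.4333 [0.60931591 0.02646022 0.13093412] [0.60867483 0.02638076 0.13      ] [ 0.76221795 -0.18351619 -0.14203645] 0.08562058127058225
```

View pics/wrist1.png

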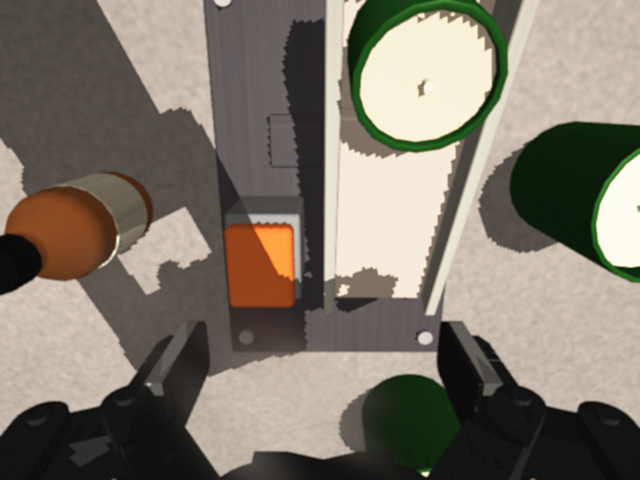

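View pics/side1.png

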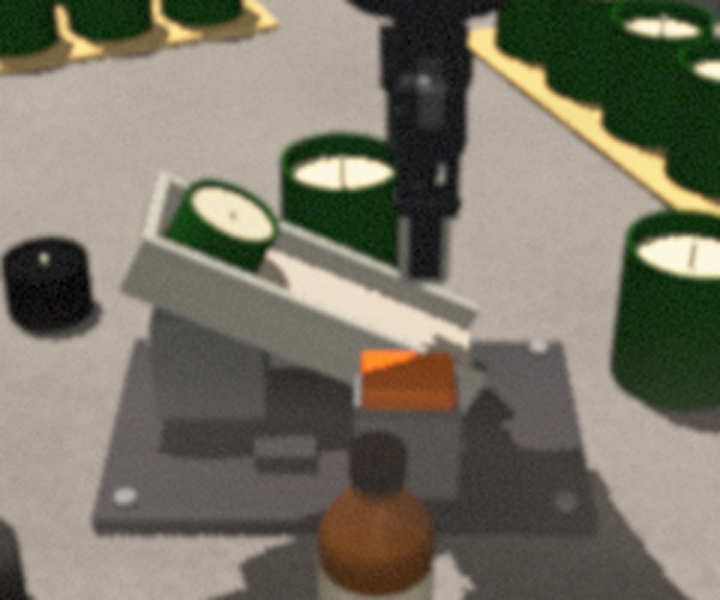

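```bash
cat >> h.py <<'E'
def wproj(P,ee,rv):
    c=get_calibration("wrist");H=c["hand_eye"]
    t=(np.atleast_2d(P)-ee)@R.from_rotvec(rv).as_matrix()
    q=(t-H[:3,3])@H[:3,:3]; q=q@c["K"].T; return q[:,:2]/q[:,2:]
E
python3 - <<'E'
from h import *
from station import *
o=observe();ee,rv=o["ee_pos"],o["tool_rot"]
M=R.from_rotvec(rv).as_matrix()
for z in(.001,.014):
  for y in(.0425,.057): print(z,y,np.round(wproj(ee+M@[0.011,y,z],ee,rv)),np.round(wproj(ee+M@[-.011,y,z],ee,rv)),np.round(wproj(ee+M@[-.011,-y,z],ee,rv)))
h=s[5];k=h+.023
def pts(s):
    return world([(kx-.022,-.083,k),(kx-.022,-.049,k),(kx+.022,-.049,k),(kx+.022,-.083,k),nest2fix((.15,-.0275,0),h),nest2fix((.15,.0275,0),h),nest2fix((.15,-.0275,.013),h),nest2fix((.15,.0275,.013),h)],s)
obs=np.array([(225,225),(293,224),(296,307),(230,307),(337,297),(422,297),(334,312),(427,314)])
f=lambda q:(wproj(pts(q),ee,rv)-obs).ravel()
print(np.round(f(s).reshape(-1,2),1)); r=least_squares(f,s[:3]);print(r.x,s[:3],np.round(r.fun.reshape(-1,2),1))
E
python3 -c "
import cv2;a=cv2.imread('pics/wrist1.png')[200:400,120:500];cv2.imwrite('pics/w1z.png',cv2.resize(a,None,fx=2.1,fy=2.1,interpolation=2))"
```

```text
0.001 0.0425 [[440. 314.]] [[434. 365.]] [[211. 365.]]
0.001 0.057 [[480. 314.]] [[473. 365.]] [[173. 365.]]
0.014 0.0425 [[431. 298.]] [[426. 346.]] [[219. 346.]]
0.014 0.057 [[468. 298.]] [[461. 346.]] [[184. 346.]]
[[-5.4 -0.8]
 [-4.2  0.3]
 [-5.  -2.6]
 [-3.5 -2.6]
 [-6.8 -3. ]
 [-5.1 -3. ]
 [-3.5 -1. ]
 [-6.5 -3. ]]
[ 0.59452423  0.07191635 -0.42829478] [ 0.59231904  0.06983867 -0.42646191] [[ 0.5  1.2]
 [ 1.6  2.3]
 [ 0.2 -0.8]
 [ 1.8 -0.9]
 [-2.6 -1.4]
 [-1.  -1.3]
 [ 0.9  0.6]
 [-2.3 -1.3]]
```

View pics/w1z.png

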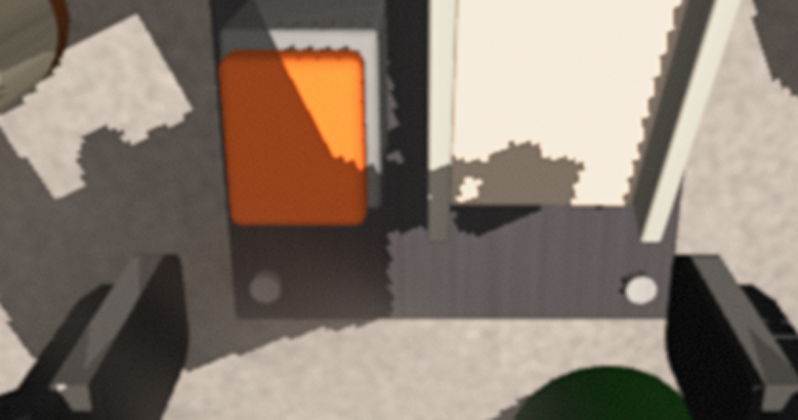

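View pics/top1.png

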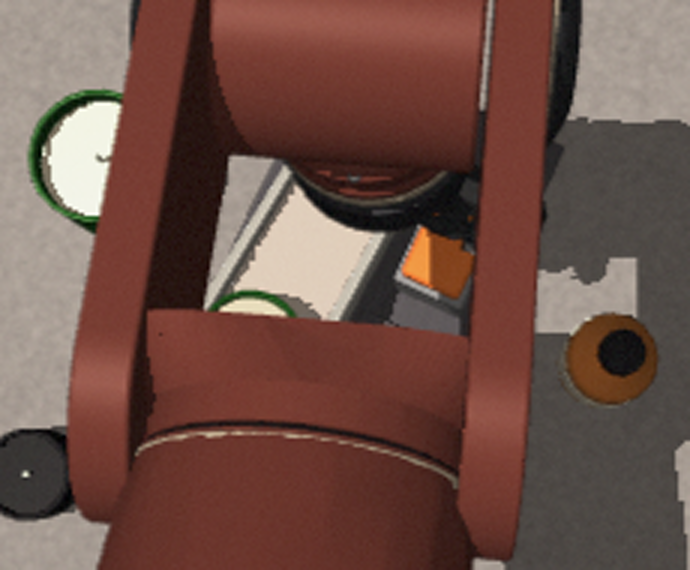

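```bash
python3 - <<'E'
import numpy as np
s=np.load("fix.npy"); s[:3]+=.75*(np.array([0.59452423,0.07191635,-0.42829478])-s[:3]); np.save("fix.npy",s)
E
sed -i 's/CY=.*/CY=.012-.0428/' h.py
python3 - <<'E'
from h import *
from station import *
movel(tool(.10),rot(),rate=.06)
dwell(.2);o=observe();print(o["time_s"],o["ee_pos"]-tool(.10),o["wrist_force"])
t=movel(tool(.07),rate=.03,force_limit=2.0)
o=observe();print(t,o["time_s"],o["ee_pos"]-tool(0),o["wrist_force"])
for n in("wrist","side"):
    im=grab_frame(n)
    if n=="side": im=cv2.resize(im[150:350,200:440],None,fx=3,fy=3,interpolation=cv2.INTER_CUBIC)
    cv2.imwrite(f"pics/{n}2.png",im)
E
```

```text
Traceback (most recent call last):
  File "h.py", line 19, in <module>
    DX,CY=.012-.0428
    ^^^^^
TypeError: cannot unpack non-iterable float object
```

```bash
sed -i 's/^DX,CY=.*/DX,CY=.004,.012-.0428/' h.py
python3 - <<'E'
from h import *
from station import *
movel(tool(.10),rot(),rate=.06)
dwell(.2);o=observe();print(o["time_s"],o["ee_pos"]-tool(.10),o["wrist_force"])
t=movel(tool(.07),rate=.03,force_limit=2.0)
o=observe();print(t,o["time_s"],o["ee_pos"]-tool(0),o["wrist_force"])
for n in("wrist","side"):
    im=grab_frame(n)
    if n=="side": im=cv2.resize(im[150:350,200:440],None,fx=3,fy=3,interpolation=cv2.INTER_CUBIC)
    cv2.imwrite(f"pics/{n}2.png",im)
E
```

```text
4.4417 [ 3.83511238e-04 -4.44381675e-05  5.86028956e-04] [-0.07681274  0.04852564 -0.07288553]
True 5.275 [-3.70642009e-04  3.56982228e-05  7.25047395e-02] [0.31285536 0.55903845 2.97055833]
```

View pics/wrist2.png

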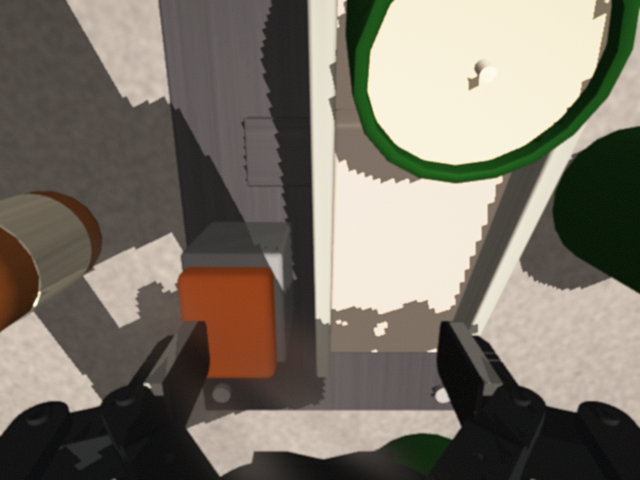

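View pics/side2.png

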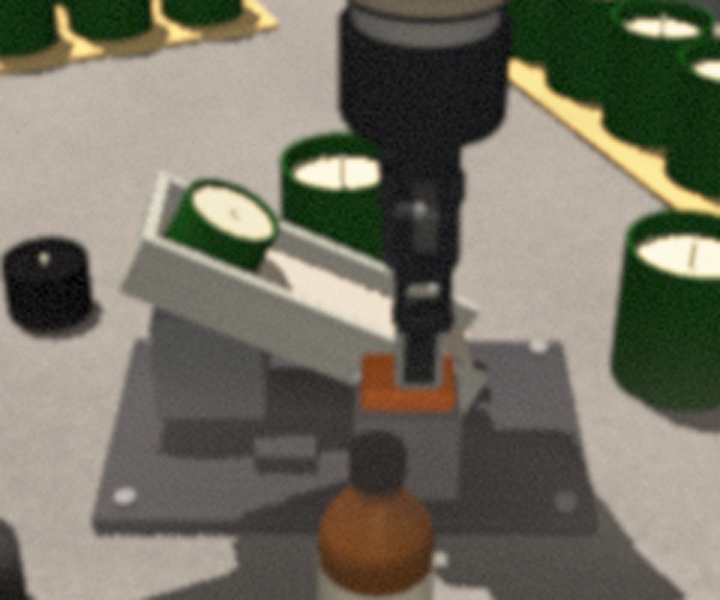

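Run:
```python
from h import *
from station import *
for z in(.0665,.0635,.0605):
    t=movel(tool(z),rate=.02,force_limit=15); dwell(.3)
    o=observe();print(z,t,o["time_s"],o["ee_pos"]-tool(0),o["wrist_force"])
    if t: break
dwell(1)
o=observe();print(o["time_s"],o["ee_pos"]-tool(0),o["wrist_force"])
for n in("wrist","side"):
    im=grab_frame(n)
    if n=="side": im=cv2.resize(im[150:350,200:440],None,fx=3,fy=3,interpolation=cv2.INTER_CUBIC)
    cv2.imwrite(f"pics/{n}3.png",im)
```

```text
0.0665 False 6.1 [-3.25254474e-04 -5.16897985e-08  6.66597068e-02] [-1.07604176  1.75409637  5.38112671]
0.0635 False 6.7 [-2.68820763e-04  9.86025332e-07  6.36390967e-02] [-1.40368527  0.41734977  5.27132888]
0.0605 False 7.3 [-2.11795106e-04 -1.17429633e-06  6.14422987e-02] [-4.34211457  1.20933881  8.91887096]
8.3 [-2.07998167e-04  2.76420945e-05  6.14264237e-02] [-3.71643401  0.70842607  8.80829617]
```

View pics/wrist3.png

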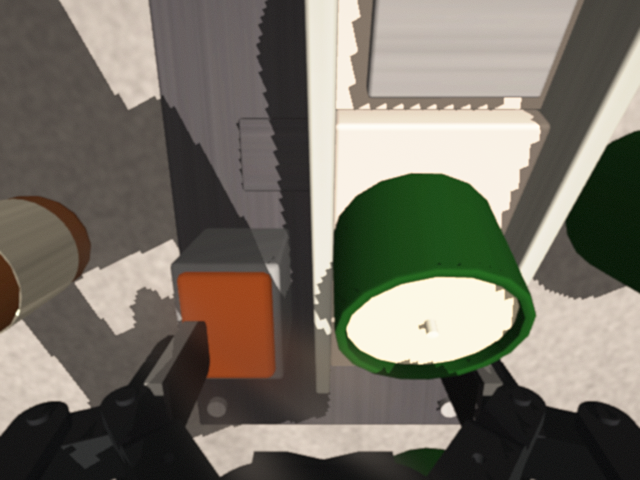

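View pics/side3.png

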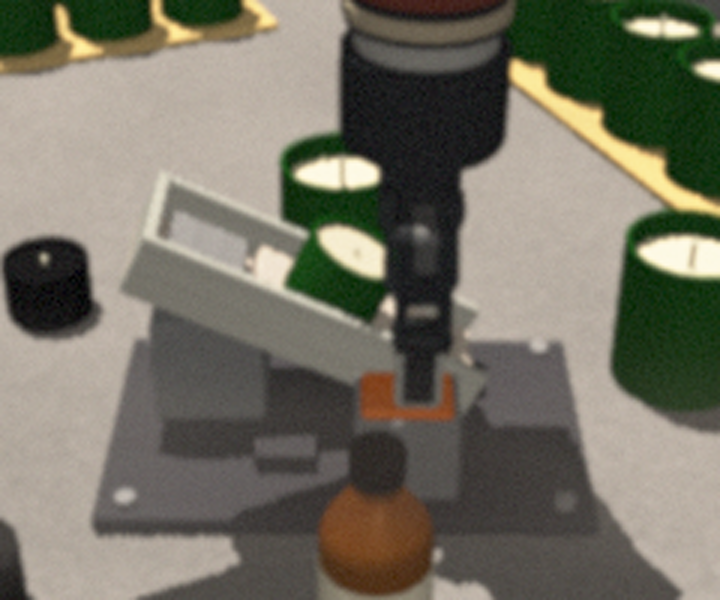

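Run:
```python
from h import *
from station import *
a=cv2.imread("pics/wrist3.png").astype(int); dwell(1); b=grab_frame("wrist").astype(int); dwell(.5); c=grab_frame("wrist").astype(int)
print(abs(a-b)[150:400,300:560].mean(),abs(c-b)[150:400,300:560].mean(),abs(c-b)[400:,:200].mean(), abs(a-c)[150:400,300:560].max())
o=observe();print(o["time_s"],o["ee_pos"]-tool(0),o["wrist_force"])
p=wproj(world([nest2fix((x,0,.036),s[5]) for x in(.05,.055,.06,.065)],s),o["ee_pos"],o["tool_rot"]);print(np.round(p))
```

```text
0.9831128205128206 0.9841948717948718 1.5648125 9
10.0 [-2.04971667e-04  8.03465600e-06  6.14543835e-02] [-3.37922253  0.54724443 10.00507415]
[[457. 291.]
 [452. 304.]
 [447. 317.]
 [443. 328.]]
```

Run:
```python
from station import *
print(close_job())
```

```text
the job is handed in; nothing more can be done
None
```

The job is handed in at about 10 s of the 32 s allowed. One open finger presses the orange key, and the other stands in the chute with the green candle resting against it. I received no verdict.

**How it went:** I found the fixture from the top, side and wrist images and lowered the open gripper until the finger touched the key. I then pressed in steps, with the second finger already in the chute.

**Last checks:**
- **Key:** it moved down at least about 11 mm from first touch. It stopped short of the commanded depth with the force up at 9–10 N, so I take it to be at or very near its hard stop.
- **Candle:** it is out of the nest, about 64 mm down the slope and about 2–3 mm to the right of centre, against the right rail. It stands on the chute and its rim meets the finger.
- **Rest:** three wrist pictures taken over 1.5 s show only image noise around the candle.
- **Bystanders:** nothing came near the jars or the bottle, and by eye they look where they were. I did not measure their final positions.

**One disagreement:** the fixture position from the wrist camera differed by about 3 mm from the fit to the top and side images. I used a mix weighted to the wrist camera (75%), and the finger landed on the key and cleared the rails as planned.

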